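Put the slim radio battery on charge

TASK

Two battery packs for handheld radios stand on edge on the bench, alike but for their thickness: one is the slim pack, the other a thicker, high-capacity pack (the finger opening when you pinch one tells which it is). Stand the slim pack in the pocket of the charging tray, down on its floor, upright on its long edge as it stands now, and leave the thicker pack standing where it is: it does not fit this tray.

Things in the scene. Friction and masses are not known exactly. Their poses are not given: they have to be found in the camera images.
- pack_1_center (a point): Centre of one of two black plastic battery packs (grey panel on both faces, three brass contacts on one end). It stands on its long edge: 84 mm long (own x), 56 mm high (own z, up), so this point is 28 mm above the bench. Thickness (own y): one of the two packs is 16 mm thick, the other 32 mm; which is which is not told. Loose, 80 to 280 g, flat faces.
- pack_2_center (a point): Centre of the other battery pack: same shape, colours, length (84 mm, own x), height (56 mm, own z, up; this point 28 mm above the bench) and axes; its thickness (own y) is the other of 16 and 32 mm. Either pack may stand on either side of the tray.
- tray_floor (a point): Middle of the pocket floor of the charging tray, a low grey tray fixed on the bench with brass strips on its floor. Pocket 108 mm long (own x) and 29 mm wide (own y), too narrow for the thicker pack; its floor is 6 mm above the bench, its rim 14 mm above the bench (8 mm above the floor), walls 10 mm thick. Own z is up.
Mind the look-alikes: they are no part of the job. What is shaped like the part that bears pack_1_center but pink is not meant.

How it is judged (in metres and radians):
At the end, for the whole second after the job is handed in: One pack (only the slim one fits) stands upright (7 deg) in the tray's pocket, down on its floor (centre 24 to 32 mm above it), within 18 mm of the pocket middle and 11 deg of its long side; the other pack stands upright (8 deg) less than 30 mm from where it started (((horizontal distance between pack_1_center and tray_floor below 0.018 m and z of pack_1_center in the frame of tray_floor between 0.024 and 0.032 m and angle between the x axis of pack_1_center and the x axis of tray_floor, either way round below 0.2 rad and angle between pack_1_center's own z axis and vertical below 0.12 rad and distance of pack_2_center from where it was at the start of the episode below 0.03 m and angle between pack_2_center's own z axis and vertical below 0.15 rad) or (horizontal distance between pack_2_center and tray_floor below 0.018 m and z of pack_2_center in the frame of tray_floor between 0.024 and 0.032 m and angle between the x axis of pack_2_center and the x axis of tray_floor, either way round below 0.2 rad and angle between pack_2_center's own z axis and vertical below 0.12 rad and distance of pack_1_center from where it was at the start of the episode below 0.03 m and angle between pack_1_center's own z axis and vertical below 0.15 rad))); the robot touches nothing.
It also fails if it takes over 48 s, if anything falls off the work surface, if the arm or the gripper's body presses on something with over 40 N, if the wrist force passes 120 N, or if a joint passes its speed limit or range.

ROBOT

A 6-joint arm with a two-finger parallel gripper is mounted at the origin on the work surface. World frame = base frame: x ahead of the robot, y to its left, z up, the work surface at z = 0. Lengths are in mm, angles in rad, forces in N, time in s.
With the tool pointing down it reaches from about 350 to 975 mm from the base axis. Payload 7.1 kg.
Tool frame: the origin (TCP) lies on the front face of the gripper's body, between the roots of the fingers; the fingertips stand 80 mm ahead of it and the grasp point (between the pads) lies 61 mm ahead of it (env.tips_ahead is the distance from the TCP to the fingertips, in mm); z points along the fingers, y is the line along which they close (so a half turn about z gives the same grasp; the last joint's range is limited). The gripper opens to 88 mm and grips with 3 to 60 N. Pads are 20 mm wide; open, the fingers measure 115 mm over their backs; the gripper's body (75 mm by 178 mm) begins 61 mm behind the grasp point.
Start: joints at [1.127, 0.423, 1.63, -0, 1.089, -0.019], TCP at [257.554, 569.448, 302.675] pointing down, gripper open.
Joint ranges: [-3, 3], [-0.9, 2.11], [0.09, 2.58], [-1.31, 4.45], [0.11, 2.69], [-2.54, 2.54]. Speed limits (rad/s): [2.39, 2.39, 3.01, 3.14, 3.14, 3.14].

INTERFACE

Orientations are given as a unit quaternion [x, y, z, w].
In Python, from station import env, set_gripper, viewer, workorder gives the robot as it stands. Calls block until the motion is done:
- env.reach(position, orientation): joint-space move of the TCP to a pose.
- env.move_l(position, rot=None, rate=150, f_stop=None): straight line of the TCP; rot=None keeps the orientation; rate is the mean speed in mm/s. With f_stop (N) it stops when the force on the tool has changed by that much, and returns True; else False.
- env.move_joints(angles): joint-space move.
- set_gripper(opening): finger opening in mm; the grip force is fixed at half the most; returns when the fingers have stopped.
- env.hold(seconds).
- env.ik(position, orientation): joint angles nearest the present ones, or None.
- env.read_state(): the state.
- viewer.camera(name): name is "scene" or "top" or "wrist"; returns the picture (400x640x3 uint8, blue, green, red); there is no depth.
- viewer.camera_params(name): a dict with "fx", "fy", "cx", "cy" (pixels), "pose" (4x4, takes a point from camera to world coordinates); the wrist camera has in their place "tool_from_camera" (4x4, takes a point from camera to tool coordinates, whose origin is the TCP and whose axes are the flange's). Camera axes: x right, y up, looking along -z (the intrinsics and any distortion apply to the point x, -y, -z); pixel columns grow to the right and rows downward; lengths in mm; the calibration is good to about 2 mm. A picture is of the moment at which its call begins: read the wrist's pose just before it. camera_params takes no time and is no camera call.
A pose or a line that the arm cannot do raises env.IKError and nothing moves.
- workorder.sign_off(): hands the job in; it is judged then, once.
The state is a dict: "time_s": time; "qpos": joint angles; "dq": joint speeds; "tau": joint torques, N m; "tool_pos": TCP position; "orientation": TCP orientation; "force": force on the tool from outside, world axes, zero at the start; "wrist_torque": the same for the moment, N m; "width": finger opening in mm; "grip_force": force on a finger pad.
Only numpy, scipy, OpenCV 4.12 (cv2) and the standard library are available. Lean on these libraries where they do the work, as an engineer would, in place of code of your own. Each camera call takes 0.05 s, during which the arm holds its last target. There are 200 camera calls.

## Working session

There is one attempt and no reset: what is moved stays moved. The work goes in short steps, each a Python script; the robot and the scene stay as the last script left them, time stands still between calls to the robot, and variables do not carry over. Pictures are saved under pics/ and viewed, at most 10 in all, crops included, and the job is handed in when it is done.

```bash
mkdir -p pics
python3 - <<'E'
from station import env,set_gripper,viewer,workorder
import cv2
for n in("scene","top"):
    cv2.imwrite(f"pics/{n}0.png",viewer.camera(n)); print({k:(v.tolist() if hasattr(v,'tolist') else v) for k,v in viewer.camera_params(n).items()})
print(viewer.camera_params("wrist"));s=env.read_state();print(s)
E
```

```text
{'fx': 415.9083279697845, 'fy': 415.9083279697845, 'cx': 321.8838748275561, 'cy': 200.97923192137134, 'pose': [[0.440857305636219, -0.6375307305298392, 0.6318222880662435, 1098.850517085733], [0.8975606008562225, 0.3088447185977259, -0.3146425075937907, -323.14173606206174], [0.005459290960419574, 0.7058112406475129, 0.7083789160596385, 703.2208342306769], [0.0, 0.0, 0.0, 1.0]]}
{'fx': 486.36727860241444, 'fy': 486.36727860241444, 'cx': 317.65036277910195, 'cy': 197.7511171930495, 'pose': [[0.1421288840726731, 0.9696173376968867, -0.19910198077833918, 312.8180095551547], [-0.9898407698201431, 0.14000023925653995, -0.024802891161675958, -44.11376814128909], [0.0038250116500486158, 0.20060446516893155, 0.9796648497522834, 1125.779824210632], [0.0, 0.0, 0.0, 1.0]]}
{'fx': 275.9611746288151, 'fy': 275.9611746288151, 'cx': 315.86849585768135, 'cy': 203.81499299300685, 'tool_from_camera': array([[-5.67522246e-04,  9.58762823e-01,  2.84206838e-01,
         7.80674257e+01],
       [ 9.99999825e-01,  4.96159673e-04,  3.23084056e-04,
         1.29707593e-01],
       [ 1.68749010e-04,  2.84206971e-01, -9.58762937e-01,
        -8.33408376e+01],
       [ 0.00000000e+00,  0.00000000e+00,  0.00000000e+00,
         1.00000000e+00]])}
{'time_s': 0.1, 'qpos': array([ 1.12703772e+00,  4.23746426e-01,  1.63061603e+00, -3.74018929e-06,
        1.08857620e+00, -1.90064756e-02]), 'dq': array([ 0.00125357, -0.00251606, -0.00291341,  0.00149702,  0.00087176,
        0.00066169]), 'tau': array([-6.30533168e-05, -5.45618033e+01, -2.74324250e+01,  6.45774929e-02,
        1.87791756e-02, -4.92059701e-05]), 'tool_pos': array([257.37221464, 569.11812735, 301.98961954]), 'orientation': array([ 2.10782276e-01,  9.77532802e-01, -6.55449363e-04, -1.52723685e-04]), 'force': array([-0.42713105, -0.63598195,  0.33165806]), 'wrist_torque': array([ 0.01144894, -0.03743046, -0.02889288]), 'grip_force': 0.0, 'width': 88.11129225157283}
```

View pics/top0.png

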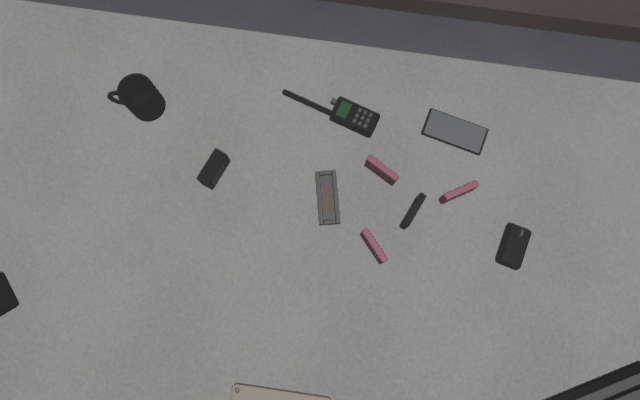

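View pics/scene0.png

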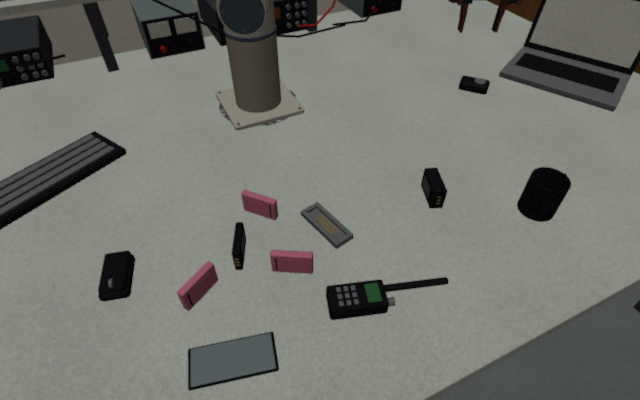

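Candidates for the pack: black (214,169) and (413,211) in the top view; pink look-alikes (381,169), (374,246), (460,191); other black items are the mouse (513,246), the radio (355,117) and the mug. By the description the packs are the two black blocks; the one at (413,211) looks slim. The tray is at (328,198). I'll check with a close crop.

Run:
```python
import cv2,numpy as np
a=cv2.imread("pics/top0.png");s=cv2.imread("pics/scene0.png")
c=cv2.resize(a[140:270,190:480],None,fx=2.75,fy=2.75,interpolation=cv2.INTER_CUBIC)
c=cv2.convertScaleAbs(c,alpha=1.5,beta=10)
d=cv2.resize(s[160:280,225:455],None,fx=2,fy=2,interpolation=cv2.INTER_CUBIC)
d=cv2.convertScaleAbs(d,alpha=1.5,beta=10)
o=np.zeros((c.shape[0]+d.shape[0],c.shape[1],3),np.uint8);o[:c.shape[0]]=c;o[c.shape[0]:,:d.shape[1]]=d
cv2.imwrite("pics/crop.png",o);print(o.shape)
```

```text
(598, 798, 3)
```

View pics/crop.png

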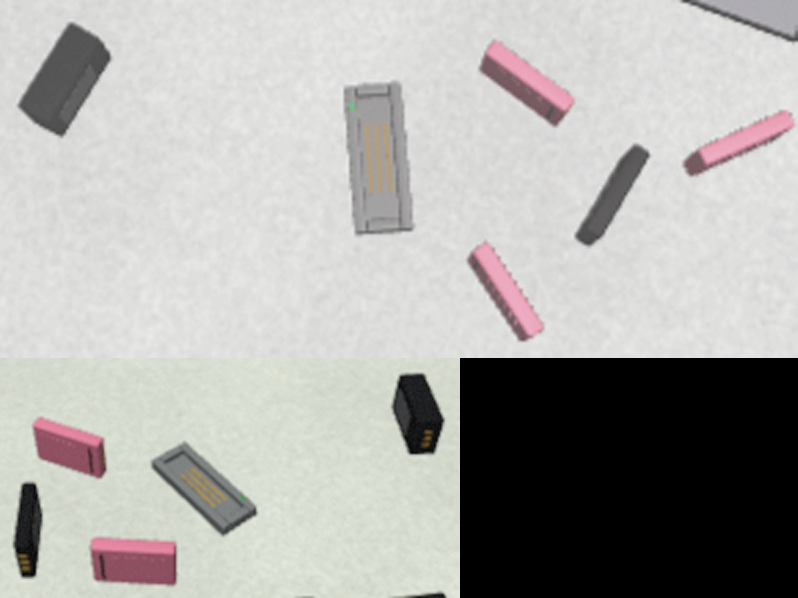

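The slim pack at (413,211) and the thick one at (214,169) are both black with brass contacts; the blocks around them are pink. The tray is at crop (378,158). Next I'll fit box silhouettes in both cameras.

```bash
cat > h.py <<'E'
import cv2,numpy as np
from scipy.optimize import minimize,least_squares
from station import env,viewer
def proj(P,p,T):
    q=(np.asarray(P)-T[:3,3])@T[:3,:3]
    return np.c_[p["cx"]+p["fx"]*q[:,0]/-q[:,2],p["cy"]-p["fy"]*q[:,1]/-q[:,2]]
def ray(uv,p,T,z):
    d=T[:3,:3]@np.array([(uv[0]-p["cx"])/p["fx"],-(uv[1]-p["cy"])/p["fy"],-1]);return T[:3,3]+d*(z-T[2,3])/d[2]
def box(x,y,a,t,z0=0,L=84,H=56):
    c,s=np.cos(a),np.sin(a)
    return np.array([[x+c*i*L/2-s*j*t/2,y+s*i*L/2+c*j*t/2,z] for i in(-1,1) for j in(-1,1) for z in(z0,z0+H)])
def blob(img,uv,thr):
    _,l=cv2.connectedComponents((img.max(2)<thr).astype(np.uint8)); r=int(round(uv[1]));c=int(round(uv[0]))
    w=l[r-4:r+5,c-4:c+5];w=w[w>0]
    return (l==np.bincount(w).argmax()).astype(np.float32)
S=8
def sil(P,p,T,shape):
    m=np.zeros((shape[0]*2,shape[1]*2),np.uint8)
    h=cv2.convexHull(proj(P,p,T).astype(np.float32))
    cv2.fillConvexPoly(m,np.round((h*2+.5)*256).astype(np.int32),255,cv2.LINE_AA,8)
    return cv2.resize(m,shape[::-1],interpolation=cv2.INTER_AREA)/255.
def fit(views,x0,t,z0=0):  # views: (mask,p,T)
    f=lambda v:sum(np.abs(sil(box(*v[:2],v[2]/50,t,z0),p,T,m.shape)-m).sum()/m.sum() for m,p,T in views)
    best=None
    for a in np.arange(0,np.pi,np.pi/8) if len(x0)<3 else [x0[2]]:
        r=minimize(f,[*x0[:2],a*50],method="Nelder-Mead",options=dict(initial_simplex=np.array([x0[0],x0[1],a*50])+np.array([[0,0,0],[12,0,0],[0,12,0],[0,0,10]])))
        if best is None or r.fun<best.fun:best=r
    return best.x[:2],best.x[2]/50,best.fun
def wristT(p,s):
    from scipy.spatial.transform import Rotation as R
    B=np.eye(4);B[:3,:3]=R.from_quat(s["orientation"]).as_matrix();B[:3,3]=s["tool_pos"];return B@p["tool_from_camera"]
E
python3 - <<'E'
from h import *
a=cv2.imread("pics/top0.png");p=viewer.camera_params("top");T=p["pose"]
b=cv2.imread("pics/scene0.png");q=viewer.camera_params("scene")
for uv,uv2 in(((413,211),(239,246)),((214,169),(434,187))):
    print(a[uv[1],uv[0]],b[uv2[1],uv2[0]])
    x0=ray(uv,p,T,28)
    va=(blob(a,uv,95),p,T);vb=(blob(b,uv2,80),q,q["pose"])
    print(va[0].sum(),vb[0].sum())
    for t in(16,32):
        print(t,*[fit(v,x0[:2],t) for v in([va],[vb],[va,vb])],sep="\n  ")
c=[np.array(u)/2.75+np.array([190,140])-.3 for u in((345,87),(400,83),(412,230),(356,234))]
w=np.array([ray(u,p,T,14)[:2] for u in c]);print(w)
d=w[2]+w[3]-w[0]-w[1];print("tray",w.mean(0),np.arctan2(d[1],d[0]),np.linalg.norm(d)/2)
E
```

```text
[54 54 56] [11  9  8]
334.0 497.0
16
  (array([ 536.35665181, -234.66776216]), np.float64(2.6988249594647495), np.float64(0.1705530116238112))
  (array([ 536.81492883, -234.43605133]), np.float64(2.771768492674322), np.float64(0.16905353690772085))
  (array([ 536.48222248, -234.32532955]), np.float64(2.752732693915581), np.float64(0.38863666914011963))
32
  (array([ 535.557442  , -233.38250662]), np.float64(2.4890347243873974), np.float64(0.9182576024421746))
  (array([ 536.18829977, -234.1895906 ]), np.float64(2.9573092895047535), np.float64(0.6766717954787549))
  (array([ 536.21913826, -234.07709976]), np.float64(2.9566057629304225), np.float64(1.8824569348697562))
[51 51 51] [13 10 10]
743.0 747.0
16
  (array([569.25263534, 234.38785649]), np.float64(2.6630058781243457), np.float64(0.25691816430475284))
  (array([570.6033933 , 234.36867518]), np.float64(2.915643651394609), np.float64(0.1632621991232905))
  (array([570.39324155, 234.69599703]), np.float64(2.906048428714808), np.float64(0.44131380155161765))
32
  (array([569.65817939, 233.54028936]), np.float64(-0.3459395272148638), np.float64(0.11280711477053809))
  (array([570.02816593, 234.72923291]), np.float64(2.7045165839181196), np.float64(0.12529595506207838))
  (array([569.86531688, 234.28041536]), np.float64(2.719240352734157), np.float64(0.25189430210925423))
[[600.90250225  -1.0952275 ]
 [611.17060407 -47.32837687]
 [486.29910213 -74.50837277]
 [476.23485591 -28.45126192]]
tray [543.65176609 -37.84580977] -2.9264286991581847 127.71449127484796
```

Silhouette fits agree: slim pack at (536,−234), a≈2.75; thick pack at (570,234); tray at (544,−38), a≈0.215. I'll refine with wrist views over the tray and the slim pack.

```bash
cat >> h.py <<'E'
from scipy.spatial.transform import Rotation as R
def down(a):
    x=np.array([np.cos(a),np.sin(a),0]);z=np.array([0,0,-1.]);return R.from_matrix(np.c_[x,np.cross(z,x),z]).as_quat()
E
python3 - <<'E'
from h import *
p=viewer.camera_params("wrist")
for n,(x,y),a in(("wt",(544,-38),.215),("wp",(536.5,-234.5),-.4)):
    best=min([(k,env.ik([x,y,200],down(a+k))) for k in(0,np.pi)],key=lambda k:9 if k[1] is None else abs(k[1][5]))
    print(n,best)
    o=down(a+best[0]); back=a+best[0]
    env.reach([x-60*np.cos(back),y-60*np.sin(back),200],o); env.hold(.3)
    s=env.read_state();im=viewer.camera("wrist");cv2.imwrite(f"pics/{n}.png",im);np.save(f"pics/{n}.npy",wristT(p,s));print(s["time_s"])
m=np.hstack([cv2.convertScaleAbs(cv2.resize(cv2.imread(f"pics/{n}.png"),None,fx=.625,fy=.625),alpha=1.3) for n in("wt","wp")])
cv2.imwrite("pics/w.png",m)
E
```

```text
wt (0, array([-9.15632164e-02,  4.51955494e-01,  1.87577747e+00, -4.44089210e-16,
        8.13859693e-01,  1.26423311e+00]))
2.775
wp (0, array([-4.32393705e-01,  5.00833706e-01,  1.78581576e+00, -4.44089210e-16,
        8.54943190e-01,  1.53840262e+00]))
3.8083
```

View pics/w.png

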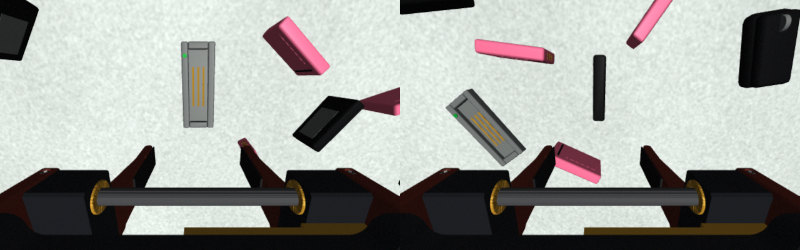

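Left half: the tray at (198,85), nearly square to the wrist. Right half: the slim pack at (599,88). The pink blocks are clear of the finger path. Now the numeric fit.

Run:
```python
from h import *
import h
p=viewer.camera_params("wrist")
im=cv2.imread("pics/wp.png");T=np.load("pics/wp.npy")
uv=((599-400)/.625,88/.625)
m=blob(im,uv,80);print(m.sum(),fit([(m,p,T)],[536.5,-234.5,-.4],16))
im=cv2.imread("pics/wt.png");T=np.load("pics/wt.npy")
print(im[60,330],im[100,280],im[80,300],im[120,315])
for thr in(150,165):
    m=blob(im,(300,100),thr); m=cv2.morphologyEx(m,cv2.MORPH_CLOSE,np.ones((15,15)))
    f=lambda v:np.abs(sil(box(v[0],v[1],v[2]/50,49,0,128,14),p,T,m.shape)-m).sum()/m.sum()
    r=minimize(f,[544,-38,10.7],method="Nelder-Mead",options=dict(initial_simplex=np.array([544,-38,10.7])+np.array([[0,0,0],[6,0,0],[0,6,0],[0,0,6]])))
    print(thr,m.sum(),r.x[:2],r.x[2]/50,r.fun)
```

```text
2032.0 (array([ 537.10101189, -235.58466424]), np.float64(-0.4105555300288854), np.float64(0.08534622510421491))
[174 179 172] [175 181 174] [62 63 61] [ 78 110 125]
150 7243.0 [546.1898193  -37.99751399] 0.2187054095585067 0.017687936696147464
165 7393.0 [546.13803465 -38.21738328] 0.21864434099043834 0.018359709635240546
```

Run:
```python
from h import *
from station import set_gripper
o=down(-.4105);x,y=537,-235.3
p=viewer.camera_params("wrist")
set_gripper(60)
env.reach([x,y,190],o)
hit=env.move_l([x,y,97],rate=80,f_stop=15);print("hit",hit)
set_gripper(5);env.hold(.3)
s=env.read_state();print(s["width"],s["grip_force"],s["tool_pos"],s["time_s"])
if 12<s["width"]<21:
    env.move_l([x,y,190],rate=100);
    o=down(.2187)
    env.reach([545.6,-38.1,190],o);env.hold(.3)
    s=env.read_state();print(s["width"],s["force"],s["tool_pos"],s["time_s"])
    cv2.imwrite("pics/held.png",viewer.camera("wrist"));cv2.imwrite("pics/heldscene.png",viewer.camera("scene"))
    a=cv2.resize(cv2.imread("pics/held.png"),(400,250));b=cv2.resize(cv2.imread("pics/heldscene.png")[80:280,180:500],(400,250))
    cv2.imwrite("pics/h.png",cv2.convertScaleAbs(np.hstack([a,b]),alpha=1.4))
```

```text
hit False
15.60102565583055 29.99983638525009 [ 536.98123532 -235.3085379    96.99285835] 7.2083
16.142384506207883 [ 0.14734087  0.4791818  -1.59062179] [545.66634698 -39.2553748  189.9563967 ] 9.4
```

View pics/h.png

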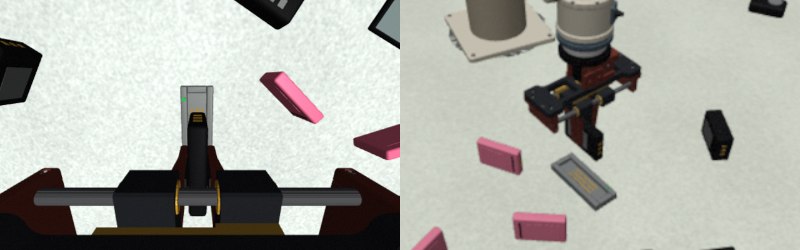

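The finger opening is 16 mm, so this is the slim pack. It hangs square above the tray (left view, 197,150). Lowering it with a force stop.

Run:
```python
from h import *
from station import set_gripper
x,y=545.6,-38.1
print(env.read_state()["tool_pos"])
env.move_l([x,y,118],rate=80);env.hold(.2);print(env.read_state()["tool_pos"])
hit=env.move_l([x,y,101],rate=20,f_stop=6)
s=env.read_state();print(hit,s["force"],s["tool_pos"],s["time_s"])
if s["tool_pos"][2]<105.5:
    set_gripper(45);env.hold(.3)
    env.move_l([x,y,190],rate=80)
    u=.2187;env.reach([x-100*np.cos(u),y-100*np.sin(u),230],down(u));env.hold(.5)
    s=env.read_state();im=viewer.camera("wrist");cv2.imwrite("pics/fin.png",im);b=viewer.camera("scene");cv2.imwrite("pics/finscene.png",b)
    cv2.imwrite("pics/f.png",cv2.convertScaleAbs(np.hstack([cv2.resize(im,(400,250)),cv2.resize(b[120:280,220:476],(400,250))]),alpha=1.4))
    print(s["time_s"],s["tool_pos"])
    T=wristT(viewer.camera_params("wrist"),s);p=viewer.camera_params("wrist")
    print(proj([[x,y,62]],p,T))
    try:
        m=blob(im,proj([[x,y,62]],p,T)[0],60);print(m.sum(),fit([(m,p,T)],[x,y,u],16,6))
    except Exception as e:print(e)
```

```text
[545.62964669 -38.84115961 189.99022172]
[545.91687306 -38.12701503 118.54219822]
True [-1.44583764  0.47578459  4.99247081] [545.42648718 -38.08508105 102.96716032] 11.4583
14.65 [448.14273183 -59.70966608 229.7435974 ]
[[316.04529072  95.31943881]]
2015.0 (array([546.14943476, -37.81696071]), np.float64(0.21786149894003184), np.float64(0.08748893105629349))
```

View pics/f.png

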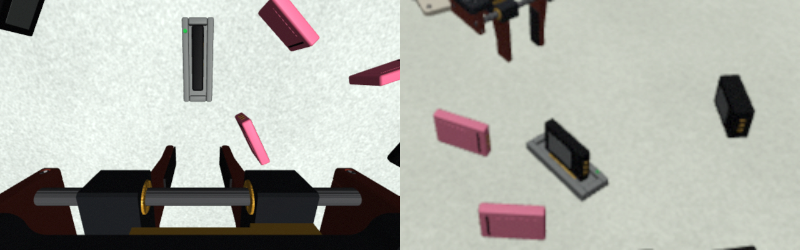

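The pack stands upright in the middle of the pocket (left view, 198,58), the fit puts it within 1 mm of the tray's middle, and the thick pack hasn't been touched.

```bash
python3 -c "
from station import workorder
print(workorder.sign_off())"
```

```text
the job is handed in; nothing more can be done
None
```

The slim pack (finger opening 16 mm) stands upright on the tray's floor, about 1 mm from the pocket's middle; the thick pack was left where it stood, and the job was handed in with about 15 s of the 48 s used.

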